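# Slide the cover plate out over the end of the ledge

## Robot

A 7-joint arm with a two-finger parallel gripper is mounted at the origin on the work surface. World frame = base frame: x ahead of the robot, y to its left, z up, the work surface at z = 0. Lengths are in m, angles in rad, forces in N, time in s.
With the tool pointing down it reaches from about 0.4 to 0.85 m from the base axis. Payload 4.5 kg.
Tool frame: the origin (TCP) lies at the very end of the fingers, on their centre line; the grasp point (between the pads) lies 19 mm behind it (r.pinch_z is the distance from the TCP to the grasp point, in m); x points along the fingers, y is the direction in which the jaws open and shut, and the axes are right-handed (so a half turn about x gives the same grasp; the last joint's range is limited). The gripper opens to 88 mm and grips with 3 to 60 N. Pads are 18 mm wide; open, the fingers measure 123 mm over their backs; the gripper's body (75 mm by 187 mm) begins 45 mm behind the grasp point.
Start: joints at [1.18, 0.689, -0.195, 1.565, 0.157, 0.902, -0.215], TCP at [0.258, -0.569, 0.239] pointing down, gripper open.
Joint ranges: [-3.01, 3.01], [-0.46, 2.08], [-1.47, 1.51], [0.13, 2.56], [-1, 4.14], [0.04, 2.09], [-2.66, 2.66]. Speed limits (rad/s): [2.57, 2.57, 3.14, 3.14, 3.14, 3.14, 3.14].

## Interface

Orientations are given as a unit quaternion [x, y, z, w].
In Python, from plant import telemetry, cams, job, r gives the robot as it stands.
- The arm moves only by the tool send_rows, never from a script. Its argument "commands" is one flat list of numbers, 7 for each row, row after row: the shift along the world's x, y, z as a fraction of full scale, then the turn, a rotation vector about the world's x, y, z as a fraction of full scale, then the closure, from 0 (fully open) to 1 (shut). In form: [dx, dy, dz, wx, wy, wz, claw, dx, dy, dz, wx, wy, wz, claw, ...]. A call has 1 to 12 rows; each row shifts and turns the pose as measured when the row begins; what a row does not reach is not made up. Full scale, the value 1, is 250 mm for a shift and 90 degrees for a turn. A row lasts 1/10 s, in which the tool goes at most 50 mm and 8.59 degrees, less where a joint would pass 70% of its speed; a pose out of reach is approached as far as the arm can. A call with a number of a shift or a turn outside -1 to 1 is refused whole. A call with a gripper value outside its range is refused whole. The fingers move at their own pace and stop on an object; "newtons" is the grip in N (left out, the last holds). Time passes only in rows, so rows that do not move let the fingers close. It gives the time, the measured TCP pose, the force and the opening at its end, in the units of the state.
- telemetry.get_state(): the state, without advancing time (a new reading comes with each control period).
- cams.snapshot(name): name is "scene" or "top" or "wrist"; returns a dict with "image" (400x640x3 uint8, blue, green, red), "intrinsics" (3x3 intrinsics, pixels), "world_to_cam" (4x4, takes a point from world to camera coordinates). Camera axes: x right, y down, z forward; pixel columns grow to the right and rows downward; lengths in m; the calibration is good to about 2 mm. A picture is of the moment at which its call begins. There is no depth.
- job.finish_job(): hands the job in, once; it reports no verdict.
The state is a dict: "clock": time; "q": joint angles; "qd": joint speeds; "joint_torque": joint torques, N m; "tool_pos": TCP position; "eef_rot": TCP orientation; "contact_force": force on the tool from outside, world axes, zero at the start; "moment": the same for the moment, N m; "opening": opening from 0.0 (shut) to 1.0 (fully open).
Only numpy, scipy, OpenCV 4.12 (cv2) and the standard library are available. Lean on these libraries where they do the work, as an engineer would, in place of code of your own. Each camera call takes 0.05 s, during which the arm holds its last target.

## Task

Push the bare metal plate along the low ledge, towards the end where the open grey tray stands, until about a third of the plate's length sticks out past that end, so that a gloved hand can get under its edge. Leave it lying flat and lined up with the ledge, only pushed, never picked up or dropped off, then take your fingers off it; leave everything else standing where it is.

Things in the scene. Friction and masses are not known exactly. Their poses are not given: they have to be found in the camera images.
- ledge: Low bench riser, fixed: wooden board 420 mm long along its own y and 150 mm deep along its own x, flat top 60 mm above the bench, both ends open (at y = -210 and +210 mm). A grey lip, 10 mm thick and 12 mm higher than the top, runs along its far (+x) edge; its inner face is at x = +65 mm. Origin: centre of the underside, on the bench; x points away from the robot, z up.
- plate: Flat aluminium plate lying on the ledge, 150 mm long along its own y, 80 mm wide along its own x, 8 mm thick, about 0.25 kg, slides freely; it starts up to 0.2 rad askew. Origin: centre of its underside. It tips off when half its length (75 mm) is past the ledge's end.
- tray: Open grey plastic tray with a black rubber floor, fixed, 150 x 100 mm, 35 mm high, on the bench just beyond one end of the ledge (either the +y or the -y end of the ledge). It marks the end to push towards. Origin: centre of its underside.
- rack: White vial rack with black-capped vials, loose, 150 x 60 mm, 68 mm high, standing beside the other end of the ledge. Leave alone. Origin: centre of its underside.
- jar_a: Glass sample jar with a green lid, 54 mm across, 75 mm high, on the robot's side of the ledge. Leave alone. Origin: centre of its underside.
- jar_b: A second jar like jar_a, also on the robot's side of the ledge. Leave alone.
- jar_c: Larger green-lidded jar, 68 mm across, 95 mm high, behind the ledge. Leave alone. Origin: centre of its underside.
- bottle: Clear plastic bottle, 56 mm across, 150 mm high, behind the ledge. Leave alone. Origin: centre of its underside.
- vial: Small amber vial, 28 mm across, 50 mm high, behind the ledge. Leave alone. Origin: centre of its underside.
- spatula: Thin steel lab spatula (a rod with flat ends), 190 mm long, lying on the bench to the robot's right. Leave alone. Origin: at its middle, on its underside.
Not all that is in view belongs to the job. Of the things that look like the tray, the smaller one is meant.

How it is judged:
By the outcome, as a careful person would: the job done as asked, in the order asked, and still so for the second after the job is handed in, with the robot touching nothing.
It also fails if it takes over 40 s, if anything falls off the work surface, if the arm or the gripper's body presses on something with over 40 N, if the wrist force passes 120 N, or if a joint passes its speed limit or range.

## Working session

There is one attempt and no reset: what is moved stays moved. The work goes in short steps, Python scripts to look and compute and a tool call to move; the robot and the scene stay as the last step left them, time stands still between calls to the robot, and variables do not carry over. Pictures are saved under pics/ and viewed, and the job is handed in when it is done.

Besides the shell and the picture viewer there is one more tool, called after ">>>" as a command line: name --argument value ..., lists and objects as JSON in quotes. send_rows: Moves the arm, as the interface text tells. Its arguments: {"type":"object","properties":{"commands":{"type":"array"},"newtons":{"type":"number"}},"required":["commands"]}

```bash
mkdir -p pics; ls
python3 - <<'E'
from plant import telemetry,cams,job,r
import cv2
s=telemetry.get_state();print(s)
for n in("scene","top","wrist"):
    c=cams.snapshot(n);cv2.imwrite(f"pics/{n}0.png",c["image"]);print(n,c["intrinsics"].tolist(),c["world_to_cam"].round(4).tolist())
E
```

```text
pics
{'clock': 0.0, 'q': array([ 1.17982   ,  0.68994206, -0.19448814,  1.5663316 ,  0.15729534,
        0.90248778, -0.21512711]), 'qd': array([ 1.42928300e-03,  1.29776574e-03, -9.88107193e-04,  4.58493098e-04,
        1.24448616e-03,  1.55265216e-03,  9.38801616e-05]), 'joint_torque': array([ 1.19663237e-04, -5.27555859e+01, -1.26680911e+00, -1.53428435e+01,
       -5.25914936e-02,  6.77533069e-03,  1.87236465e-04]), 'tool_pos': array([ 0.25726108, -0.56891767,  0.23793885]), 'eef_rot': array([-0.69103343, -0.14966822,  0.69139771, -0.14846357]), 'contact_force': array([-0.02026622, -0.42983578, -0.33935371]), 'moment': array([-0.00259747, -0.00451499,  0.03257603]), 'opening': 1.0028551261576937}
scene [[499.71102791511953, 0.0, 316.82965521465474], [0.0, 499.71102791511953, 198.9794788854564], [0.0, 0.0, 1.0]] [[-0.4487, 0.8935, -0.0196, 0.2735], [0.534, 0.2504, -0.8075, -0.1936], [-0.7166, -0.3728, -0.5895, 1.5517], [0.0, 0.0, 0.0, 1.0]]
top [[399.6073423044643, 0.0, 314.7351712890143], [0.0, 399.6073423044643, 199.83675645398893], [0.0, 0.0, 1.0]] [[-0.0071, -0.9997, -0.0225, -0.0541], [-0.996, 0.0091, -0.0892, 0.4663], [0.0894, 0.0218, -0.9958, 1.1172], [0.0, 0.0, 0.0, 1.0]]
wrist [[324.6566781095639, 0.0, 325.6764070239487], [0.0, 324.6566781095639, 200.27421523326012], [0.0, 0.0, 1.0]] [[0.413, -0.9107, -0.0009, -0.6244], [-0.8755, -0.3973, 0.2751, -0.0386], [-0.2509, -0.1128, -0.9614, 0.3879], [0.0, 0.0, 0.0, 1.0]]
```

View pics/top0.png

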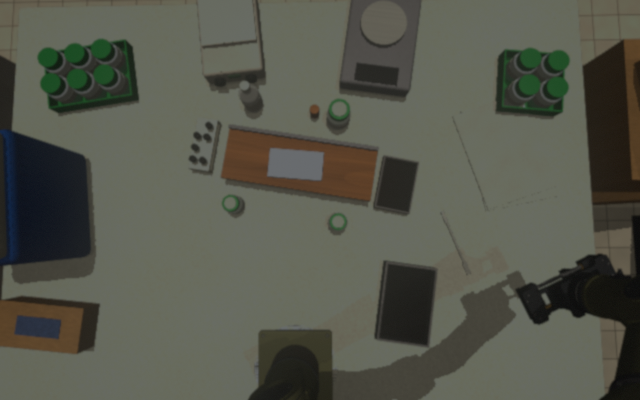

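View pics/scene0.png

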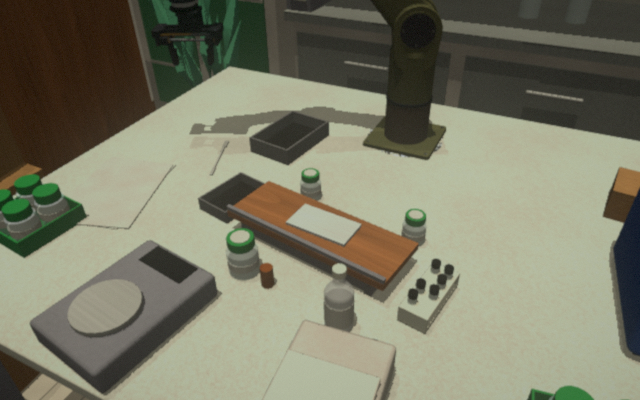

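The top view shows the ledge running from (225,155) to (377,175), with the plate at about (296,165). The small tray is at the right (-y) end at (397,184), and the rack is at the left end. Next I'll measure the ledge and plate.

```bash
cat > h.py <<'E'
from plant import telemetry,cams,job,r
import cv2,numpy as np
def ray(c,uv,z):
    K=c["intrinsics"];T=c["world_to_cam"];R=T[:3,:3];o=-R.T@T[:3,3]
    uv=np.atleast_2d(uv).astype(float)
    d=(R.T@np.linalg.inv(K)@np.c_[uv,np.ones(len(uv))].T).T
    return o+d*((z-o[2])/d[:,2])[:,None]
def rect(P):
    (c,s,a)=cv2.minAreaRect((P[:,:2]*1000).astype(np.float32))
    b=cv2.boxPoints((c,s,a))
    e=[b[1]-b[0],b[2]-b[1]];e=max(e,key=np.linalg.norm)
    if e[1]<0:e=-e
    return np.array(c),sorted(s),np.arctan2(-e[0],e[1]) # yaw of y axis
def big(m,seed):
    n,l,s,ce=cv2.connectedComponentsWithStats(m.astype(np.uint8))
    i=min([k for k in range(1,n) if s[k,4]>150],key=lambda k:np.hypot(*(ce[k]-seed)))
    return (l==i).astype(np.uint8)
def measure(name,seed,tag):
    c=cams.snapshot(name);im=c["image"];hsv=cv2.cvtColor(im,cv2.COLOR_BGR2HSV).astype(int)
    wood=(hsv[...,0]<16)&(hsv[...,1]>110)&(hsv[...,2]>60)
    W=big(wood,seed)
    hull=cv2.convexHull(cv2.findContours(W,0,1)[0][0]) 
    cs=cv2.findContours(W,cv2.RETR_EXTERNAL,1)[0];hull=cv2.convexHull(np.vstack(cs))
    light=(hsv[...,1]<90)&(hsv[...,2]>90)
    P=big(light&(cv2.dilate(W,np.ones((25,25)))>0)&(cv2.fillPoly(np.zeros_like(W),[hull],1)>0),seed)
    cp=np.vstack(cv2.findContours(P,cv2.RETR_EXTERNAL,cv2.CHAIN_APPROX_NONE)[0])[:,0]
    o=cv2.resize(im,None,fx=1,fy=1);o[P>0]=(0,0,255);o[(W>0)]=(0,255,0)
    cv2.imwrite(f"pics/{tag}.png",np.vstack([o])) 
    print(name,"plate",rect(ray(c,cp,.068)),"wood",rect(ray(c,hull[:,0],.06)))
    return c
E
python3 - <<'E'
from h import *
c=measure("top",(296,165),"m_top1")
measure("scene",(324,224),"m_scene1")
im=c["image"][90:250,180:440];cv2.imwrite("pics/topz.png",cv2.resize(im,None,fx=3,fy=3,interpolation=2))
E
```

```text
top plate (array([562.82867432,  -5.99762726]), [79.75874328613281, 152.8849334716797], np.float32(-0.094064616)) wood (array([562.04260254, -15.00306702]), [139.1477813720703, 415.18585205078125], np.float32(-0.1674391))
scene plate (array([567.85699463,  -4.54178619]), [86.62867736816406, 153.35910034179688], np.float32(-0.09187671)) wood (array([577.72186279, -15.12684631]), [162.2347412109375, 424.92041015625], np.float32(-0.16543198))
```

View pics/topz.png

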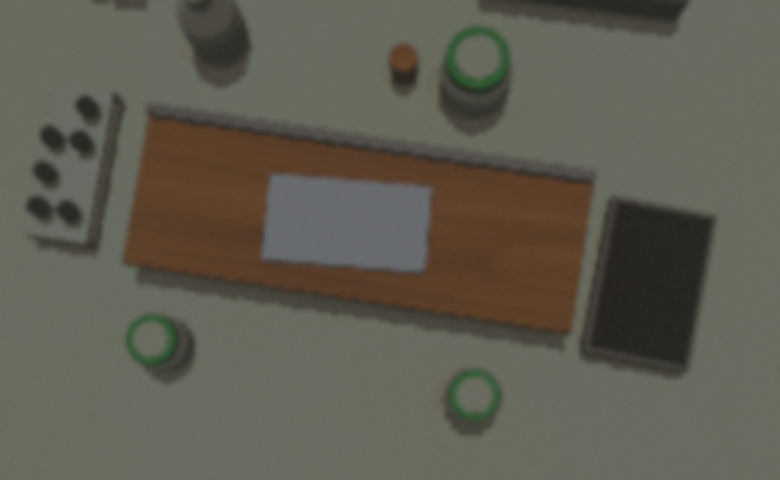

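View pics/m_scene1.png

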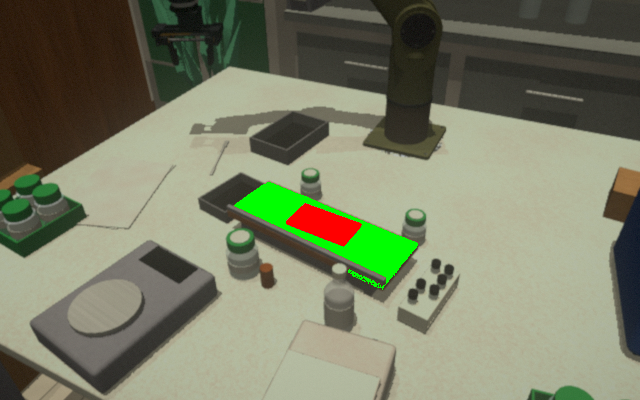

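View pics/m_top1.png

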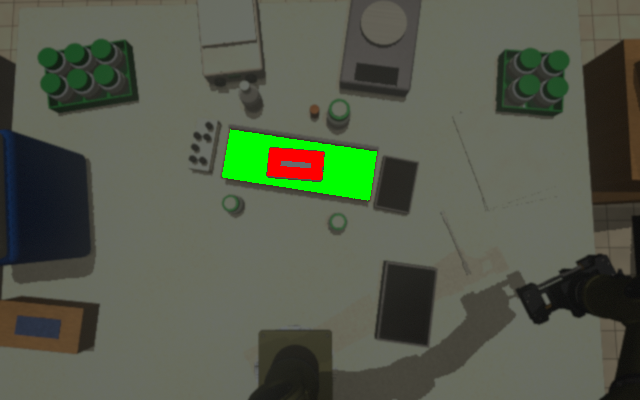

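Run:
```python
from h import *
from scipy.spatial.transform import Rotation as R
s=telemetry.get_state();print(R.from_quat(s["eef_rot"]).as_matrix().round(3))
c=cams.snapshot("scene")
c2=cams.snapshot("top")
O=np.array([.567,-.0158]);th=-.1665;A=np.array([[np.cos(th),np.sin(th)],[-np.sin(th),np.cos(th)]])
def show(n,p):print(n,p.round(3),"ledge",(A@(p[:2]-O)).round(3))
show("bottle top scene",ray(c,(339,269),.15)[0]); show("bottle top top",ray(c2,(245,88),.15)[0])
show("bottle base scene",ray(c,(340,322),0.0)[0])
show("jar_c lid",ray(c2,(339,107),.095)[0]);show("jarA",ray(c2,(231,203),.075)[0]);show("jarB",ray(c2,(338,221),.075)[0])
show("rack",ray(c2,(204,147),.06)[0]);show("tray",ray(c2,(397,184),.03)[0]);
cv2.imwrite("pics/bz.png",cv2.resize(c2["image"][60:140,200:300],None,fx=6,fy=6))
```

```text
[[-0.     0.412 -0.911]
 [ 0.001 -0.911 -0.412]
 [-1.    -0.001  0.   ]]
bottle top scene [0.761 0.123 0.15 ] ledge [0.168 0.169]
bottle top top [0.747 0.118 0.15 ] ledge [0.156 0.162]
bottle base scene [0.752 0.122 0.   ] ledge [0.159 0.166]
jar_c lid [ 0.711 -0.127  0.095] ledge [ 0.161 -0.086]
jarA [0.454 0.169 0.075] ledge [-0.142  0.163]
jarB [ 0.403 -0.121  0.075] ledge [-0.144 -0.131]
rack [0.613 0.25  0.06 ] ledge [0.002 0.27 ]
tray [ 0.508 -0.29   0.03 ] ledge [-0.013 -0.281]
```

View pics/bz.png

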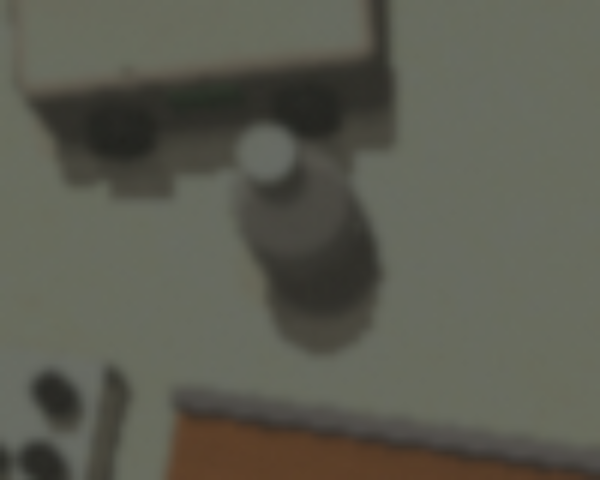

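>>> send_rows --commands '[0.08, 0.168, 0, 0, 0, 0.05, 0.6, 0.08, 0.168, 0, 0, 0, 0.05, 0.6, 0.08, 0.168, 0, 0, 0, 0.05, 0.6, 0.08, 0.168, 0, 0, 0, 0.05, 0.6, 0.08, 0.168, 0, 0, 0, 0.05, 0.6, 0.08, 0.168, 0, 0, 0, 0.05, 0.6, 0.08, 0.168, 0, 0, 0, 0.05, 0.6, 0.08, 0.168, 0, 0, 0, 0.05, 0.6, 0.08, 0.168, 0, 0, 0, 0.05, 0.6, 0.08, 0.168, 0, 0, 0, 0.05, 0.6]' --newtons 20

```text
clock: 1.35
tool_pos: [0.4579, -0.1423, 0.2396]
eef_rot: [0.579, 0.402, -0.578, 0.41]
contact_force: [0.1, -0.5, -0.3]
opening: 0.402
```

```bash
cat > st.py <<'E'
import sys
from h import *
from scipy.spatial.transform import Rotation as R
O=np.array([.567,-.0158]);th=-.1665;A=np.array([[np.cos(th),np.sin(th)],[-np.sin(th),np.cos(th)]])
# usage: st.py lx ly z [yaw]
s=telemetry.get_state();p=s["tool_pos"];M=R.from_quat(s["eef_rot"])
X=np.array([0,0,-1.]);yw=th
Y=np.array([np.cos(yw),np.sin(yw),0]);T=np.c_[X,Y,np.cross(X,Y)]
rv=(R.from_matrix(T)*M.inv()).as_rotvec()
g=np.array(list(map(float,sys.argv[1:4])))
w=np.r_[O+A.T@g[:2],g[2]]
print("t",s["clock"],"pos",p.round(4),"ledge",(A@(p[:2]-O)).round(4),"F",s["contact_force"].round(1),"open",round(s["opening"],3))
print("q",s["q"].round(2),"err rot(deg)",np.degrees(rv).round(2),"frac",(rv/(np.pi/2)).round(4),"shift mm",((w-p)*1000).round(1),"frac",((w-p)/.25).round(4))
E
python3 st.py -.008 .125 .14
```

```text
t 1.35 pos [ 0.4579 -0.1423  0.2396] ledge [-0.0866 -0.1428] F [ 0.1 -0.5 -0.3] open 0.402
q [ 0.45  0.52 -0.39  1.99  0.31  0.68 -0.47] err rot(deg) [ 0.4   0.48 10.33] frac [0.0045 0.0053 0.1148] shift mm [121.9 251.1 -99.6] frac [ 0.4877  1.0043 -0.3982]
```

>>> send_rows --commands '[0.07, 0.145, 0, 0, 0, 0.02, 0.6, 0.07, 0.145, 0, 0, 0, 0.02, 0.6, 0.07, 0.145, 0, 0, 0, 0.02, 0.6, 0.07, 0.145, 0, 0, 0, 0.02, 0.6, 0.07, 0.145, 0, 0, 0, 0.02, 0.6, 0.07, 0.145, 0, 0, 0, 0.02, 0.6, 0.05, 0.1, 0, 0, 0, 0.01, 0.6, 0, 0, 0, 0, 0, 0, 0.6]'

```text
clock: 2.15
tool_pos: [0.5815, 0.12, 0.241]
eef_rot: [0.533, 0.465, -0.526, 0.472]
contact_force: [0.1, 0.4, -0.1]
opening: 0.402
```

```bash
python3 st.py -.008 .125 .14
```

```text
t 2.15 pos [0.5815 0.12   0.241 ] ledge [-0.0082  0.1364] F [ 0.1  0.4 -0.1] open 0.402
q [-0.04  0.66 -0.42  1.67  0.34  0.87 -0.72] err rot(deg) [ 0.02  0.85 -2.55] frac [ 0.0002  0.0095 -0.0283] shift mm [  -1.7  -11.2 -101. ] frac [-0.0066 -0.045  -0.4042]
```

Correcting the offset and descending to z 0.14. After that I'll check again.

>>> send_rows --commands '[-0.006, -0.04, -0.1, 0, 0.009, -0.028, 0.6, 0, 0, -0.1, 0, 0, 0, 0.6, 0, 0, -0.1, 0, 0, 0, 0.6, 0, 0, -0.1, 0, 0, 0, 0.6, 0, 0, 0, 0, 0, 0, 0.6]'

```text
clock: 2.65
tool_pos: [0.5798, 0.1064, 0.139]
eef_rot: [-0.541, -0.454, 0.541, -0.457]
contact_force: [-0.0, -0.4, 0.4]
opening: 0.4
```

```bash
python3 st.py -.008 .125 .064
python3 - <<'E'
from h import *
for n in("scene","wrist"):
    c=cams.snapshot(n);cv2.imwrite(f"pics/{n}2.png",c["image"])
E
```

```text
t 2.65 pos [0.5798 0.1064 0.139 ] ledge [-0.0076  0.1226] F [-0.  -0.4  0.4] open 0.4
q [-0.07  0.79 -0.34  1.76  0.4   0.66 -0.81] err rot(deg) [0.17 0.14 0.22] frac [0.0019 0.0016 0.0024] shift mm [  0.    2.4 -75. ] frac [ 1.000e-04  9.700e-03 -2.999e-01]
```

View pics/scene2.png

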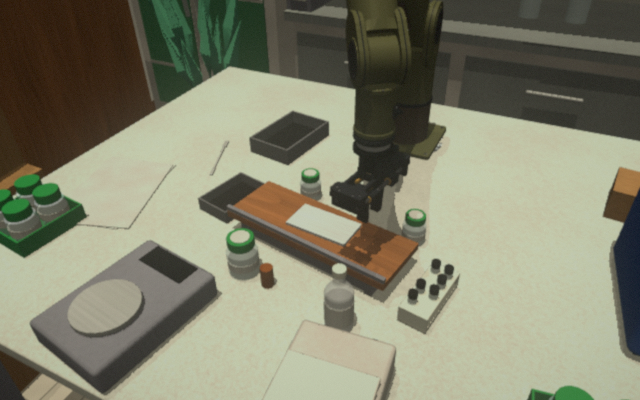

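View pics/wrist2.png

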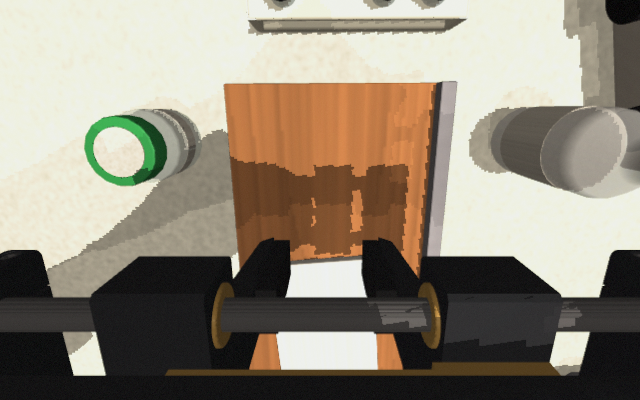

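Run:
```python
from h import *
O=np.array([.567,-.0158]);th=-.1665;A=np.array([[np.cos(th),np.sin(th)],[-np.sin(th),np.cos(th)]])
c=cams.snapshot("wrist")
for uv,z in(((300,263),.068),((345,261),.068),((226,85),.06),((434,85),.06)):
    p=ray(c,uv,z)[0];print(uv,p.round(4),(A@(p[:2]-O)).round(4))
```

```text
(300, 263) [0.5568 0.0705 0.068 ] [-0.0244  0.0834]
(345, 261) [0.5899 0.0663 0.068 ] [0.009  0.0847]
(226, 85) [0.5321 0.2017 0.06  ] [-0.0705  0.2087]
(434, 85) [0.6674 0.1786 0.06  ] [0.0668 0.2084]
```

The wrist view agrees with the top view: the plate end is at ledge y≈84 mm and the ledge end at ≈209 mm. The fingers have clear space, so I'm descending.

>>> send_rows --commands '[0, 0.008, -0.1, 0.002, 0.002, 0.002, 0.6, 0, 0, -0.1, 0, 0, 0, 0.6, 0, 0, -0.06, 0, 0, 0, 0.6, 0, 0, -0.02, 0, 0, 0, 0.6, 0, 0, 0, 0, 0, 0, 0.6]'

```text
clock: 3.3
tool_pos: [0.5896, 0.1111, 0.08]
eef_rot: [0.549, 0.453, -0.532, 0.459]
contact_force: [-0.2, 0.2, 0.0]
opening: 0.402
```

```bash
python3 st.py -.008 .125 .0635
```

```text
t 3.3 pos [0.5896 0.1111 0.08  ] ledge [0.0012 0.1288] F [-0.2  0.2  0. ] open 0.402
q [-0.1   0.88 -0.29  1.78  0.45  0.52 -0.85] err rot(deg) [-0.44  1.36  0.16] frac [-0.0049  0.0151  0.0018] shift mm [ -9.7  -2.3 -16.5] frac [-0.0389 -0.0091 -0.0659]
```

>>> send_rows --commands '[-0.036, -0.009, -0.03, -0.005, 0.015, 0.002, 0.6, 0, 0, -0.02, 0, 0, 0, 0.6, 0, 0, 0, 0, 0, 0, 0.6]'

```text
clock: 3.6
tool_pos: [0.5818, 0.109, 0.0698]
eef_rot: [0.541, 0.456, -0.539, 0.457]
contact_force: [-0.0, -0.4, 0.9]
opening: 0.403
```

```bash
python3 st.py -.008 .125 .0635
```

```text
t 3.6 pos [0.5818 0.109  0.0698] ledge [-0.0061  0.1256] F [-0.  -0.4  0.9] open 0.403
q [-0.1   0.89 -0.29  1.79  0.46  0.52 -0.85] err rot(deg) [-0.03  0.19  0.  ] frac [-0.0004  0.0021  0.    ] shift mm [-2.  -0.2 -6.3] frac [-0.008 -0.001 -0.025]
```

>>> send_rows --commands '[-0.008, 0, -0.025, 0, 0.002, 0, 0.6, 0, 0, 0, 0, 0, 0, 0.6, 0, 0, 0, 0, 0, 0, 0.6]'

```text
clock: 3.9
tool_pos: [0.58, 0.1092, 0.0635]
eef_rot: [0.54, 0.457, -0.539, 0.457]
contact_force: [-0.1, -0.5, 0.4]
opening: 0.4
```

```bash
python3 st.py -.008 .085 .0635
```

```text
t 3.9 pos [0.58   0.1092 0.0635] ledge [-0.0078  0.1254] F [-0.1 -0.5  0.4] open 0.4
q [-0.1   0.9  -0.28  1.79  0.46  0.51 -0.85] err rot(deg) [-0.05  0.04  0.  ] frac [-0.0006  0.0005  0.0001] shift mm [ -6.9 -39.8  -0. ] frac [-0.0274 -0.1593 -0.    ]
```

>>> send_rows --commands '[-0.004, -0.024, 0, 0, 0, 0, 0.6, -0.004, -0.024, 0, 0, 0, 0, 0.6, -0.004, -0.024, 0, 0, 0, 0, 0.6, -0.004, -0.024, 0, 0, 0, 0, 0.6, -0.004, -0.024, 0, 0, 0, 0, 0.6, -0.004, -0.024, 0, 0, 0, 0, 0.6, -0.004, -0.024, 0, 0, 0, 0, 0.6, 0, 0, 0, 0, 0, 0, 0.6]'

```text
clock: 4.7
tool_pos: [0.5733, 0.0635, 0.064]
eef_rot: [0.541, 0.456, -0.539, 0.457]
contact_force: [-0.1, 0.6, -0.2]
opening: 0.401
```

```bash
python3 st.py -.008 .045 .0635
```

```text
t 4.7 pos [0.5733 0.0635 0.064 ] ledge [-0.007   0.0792] F [-0.1  0.6 -0.2] open 0.401
q [-0.03  0.89 -0.28  1.84  0.48  0.48 -0.81] err rot(deg) [-0.12  0.16  0.04] frac [-0.0013  0.0018  0.0004] shift mm [ -6.7 -33.6  -0.5] frac [-0.0267 -0.1343 -0.0019]
```

Run:
```python
from h import *
o=[]
for n in("scene","wrist"):
    c=cams.snapshot(n);o.append(c["image"])
cv2.imwrite("pics/c3.png",np.vstack([cv2.resize(o[0][140:300,180:480],(640,341)),o[1][170:]]))
```

```text
(no output)
```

View pics/c3.png

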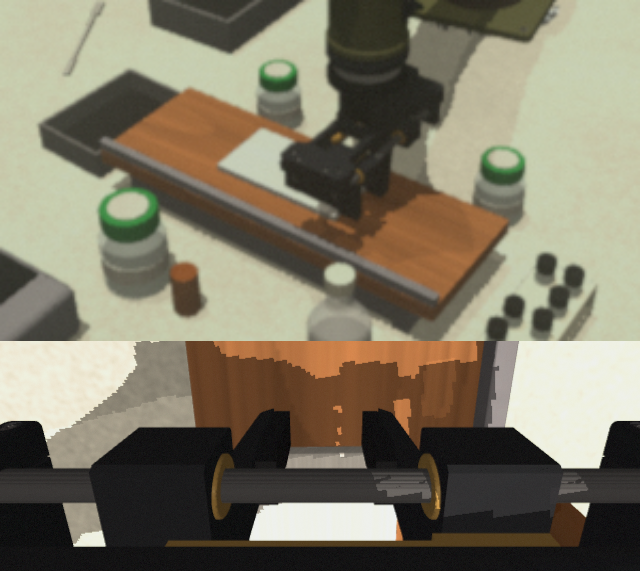

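In the scene view the fingers sit against the plate's end. In the wrist view the end edge runs level between them, so the plate has squared up. I'll keep pushing.

>>> send_rows --commands '[-0.007, -0.028, -0.001, 0, 0.001, 0, 0.6, -0.005, -0.028, 0, 0, 0, 0, 0.6, -0.005, -0.028, 0, 0, 0, 0, 0.6, -0.005, -0.028, 0, 0, 0, 0, 0.6, -0.005, -0.028, 0, 0, 0, 0, 0.6, -0.005, -0.028, 0, 0, 0, 0, 0.6, -0.005, -0.028, 0, 0, 0, 0, 0.6, -0.005, -0.028, 0, 0, 0, 0, 0.6, -0.005, -0.028, 0, 0, 0, 0, 0.6]'

```text
clock: 5.7
tool_pos: [0.561, -0.0005, 0.064]
eef_rot: [0.541, 0.459, -0.537, 0.457]
contact_force: [0.8, 1.7, -1.0]
opening: 0.402
```

```bash
python3 st.py -.008 -.04 .0635
```

```text
t 5.7 pos [ 5.61e-01 -5.00e-04  6.40e-02] ledge [-0.0085  0.0141] F [ 0.8  1.7 -1. ] open 0.402
q [ 0.09  0.88 -0.29  1.88  0.51  0.45 -0.73] err rot(deg) [-0.36  0.16 -0.18] frac [-0.004   0.0018 -0.002 ] shift mm [ -8.5 -53.4  -0.5] frac [-0.0341 -0.2137 -0.002 ]
```

>>> send_rows --commands '[-0.004, -0.028, -0.002, -0.004, 0.002, -0.002, 0.6, -0.005, -0.028, 0, 0, 0, 0, 0.6, -0.005, -0.028, 0, 0, 0, 0, 0.6, -0.005, -0.028, 0, 0, 0, 0, 0.6, -0.005, -0.028, 0, -0.001, 0, 0, 0.6, -0.005, -0.028, 0, 0, 0, 0, 0.6, -0.005, -0.028, 0, 0, 0, 0, 0.6, -0.005, -0.028, 0, 0, 0, 0, 0.6, 0, 0, 0, 0, 0, 0, 0.6]'

```text
clock: 6.6
tool_pos: [0.5501, -0.0628, 0.0636]
eef_rot: [-0.539, -0.456, 0.541, -0.457]
contact_force: [-0.1, -0.3, 0.2]
opening: 0.398
```

```bash
python3 st.py -.008 -.085 .0635;python3 - <<'E'
from h import *
o=[]
for n in("scene","top"):
    c=cams.snapshot(n);o.append(c["image"])
cv2.imwrite("pics/c4.png",np.vstack([cv2.resize(o[0][140:300,180:480],(560,299)),cv2.resize(o[1][100:240,190:450],(560,301))]))
E
```

```text
t 6.6 pos [ 0.5501 -0.0628  0.0636] ledge [-0.0089 -0.0492] F [-0.1 -0.3  0.2] open 0.398
q [ 0.2   0.88 -0.29  1.9   0.54  0.44 -0.66] err rot(deg) [ 0.16 -0.04  0.09] frac [ 0.0018 -0.0004  0.001 ] shift mm [ -5.1 -35.5  -0.1] frac [-0.0203 -0.142  -0.0006]
```

View pics/c4.png

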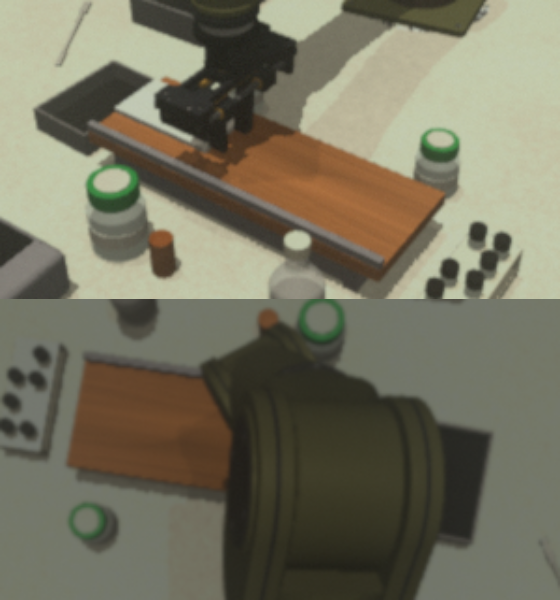

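>>> send_rows --commands '[-0.003, -0.024, 0, 0.002, 0, 0.001, 0.6, -0.004, -0.024, 0, 0, 0, 0, 0.6, -0.004, -0.024, 0, 0, 0, 0, 0.6, -0.004, -0.024, 0, 0, 0, 0, 0.6, -0.004, -0.024, 0, 0, 0, 0, 0.6, -0.004, -0.024, 0, 0, 0, 0, 0.6, 0, 0, 0, 0, 0, 0, 0.6]'

```text
clock: 7.4
tool_pos: [0.544, -0.0995, 0.0636]
eef_rot: [0.54, 0.458, -0.539, 0.457]
contact_force: [0.1, 0.5, 0.1]
opening: 0.401
```

```bash
python3 st.py -.008 -.1 .0635;python3 - <<'E'
from h import *
c=cams.snapshot("scene")["image"]
cv2.imwrite("pics/c5.png",cv2.resize(c[160:260,190:350],(800,500),interpolation=2))
E
```

```text
t 7.4 pos [ 0.544  -0.0995  0.0636] ledge [-0.0088 -0.0864] F [0.1 0.5 0.1] open 0.401
q [ 0.28  0.88 -0.3   1.9   0.56  0.44 -0.6 ] err rot(deg) [-0.14 -0.02 -0.15] frac [-0.0016 -0.0003 -0.0017] shift mm [ -1.5 -13.6  -0.1] frac [-0.006  -0.0544 -0.0005]
```

View pics/c5.png

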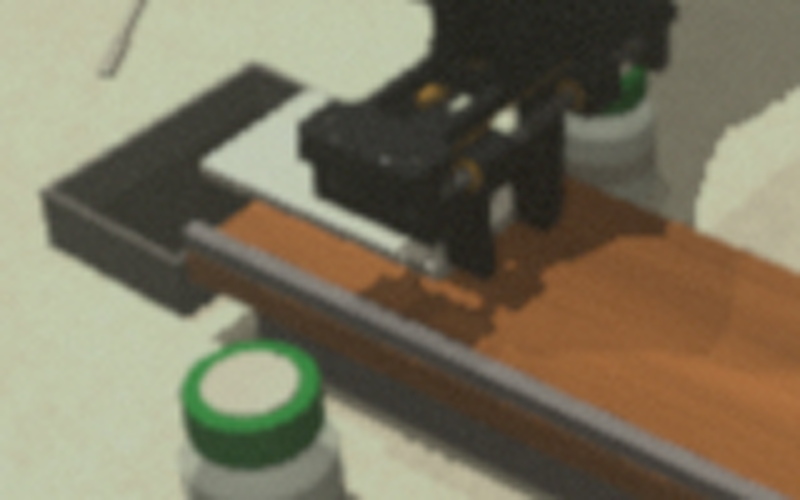

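Run:
```python
from h import *
O=np.array([.567,-.0158]);th=-.1665;A=np.array([[np.cos(th),np.sin(th)],[-np.sin(th),np.cos(th)]])
c=cams.snapshot("scene")
for n,uv,z in(("front+x",(202,163),.068),("front-x",(305,88),.068),("back+x",(440,262),.068),("woodend/plate",(252,202),.06),("woodend/lip",(216,220),.06),("lipend in",(203,223),.072),("lipend out",(187,232),.072)):
    p=ray(c,(190+uv[0]/5,160+uv[1]/5),z)[0];print(n,p.round(4),(A@(p[:2]-O)).round(4))
```

```text
front+x [ 0.5576 -0.2585  0.068 ] [ 0.031  -0.2409]
front-x [ 0.481  -0.2488  0.068 ] [-0.0462 -0.244 ]
back+x [ 0.5764 -0.1144  0.068 ] [ 0.0256 -0.0957]
woodend/plate [ 0.5653 -0.2255  0.06  ] [ 0.0331 -0.2071]
woodend/lip [ 0.5847 -0.233   0.06  ] [ 0.0535 -0.2112]
lipend in [ 0.6021 -0.2266  0.072 ] [ 0.0696 -0.2021]
lipend out [ 0.6111 -0.2294  0.072 ] [ 0.0789 -0.2033]
```

The scene view puts the plate's front at ledge y≈-242 mm and the ledge end at about -209 mm. That's roughly 34 mm of overhang, so 15 mm more to go.

>>> send_rows --commands '[-0.002, -0.016, 0, -0.001, 0, -0.001, 0.6, -0.003, -0.016, 0, 0, 0, 0, 0.6, -0.003, -0.016, 0, 0, 0, 0, 0.6, -0.002, -0.01, 0, 0, 0, 0, 0.6, 0, 0, 0, 0, 0, 0, 0.6]'

```text
clock: 8.0
tool_pos: [0.5417, -0.1129, 0.0636]
eef_rot: [0.54, 0.458, -0.538, 0.457]
contact_force: [0.1, 0.3, -1.1]
opening: 0.401
```

```bash
python3 st.py -.008 -.1012 .0635
```

```text
t 8.0 pos [ 0.5417 -0.1129  0.0636] ledge [-0.0089 -0.0999] F [ 0.1  0.3 -1.1] open 0.401
q [ 0.3   0.88 -0.31  1.9   0.56  0.45 -0.58] err rot(deg) [-0.15 -0.   -0.2 ] frac [-0.0016 -0.0001 -0.0022] shift mm [ 0.7 -1.4 -0.1] frac [ 0.0027 -0.0057 -0.0003]
```

Now I'll back off along the ledge, lift, and clear the view.

>>> send_rows --commands '[0.006, 0.036, 0, 0, 0, 0, 0.6, 0.006, 0.036, 0, 0, 0, 0, 0.6, 0.006, 0.036, 0.01, 0, 0, 0, 0.6, 0, 0, 0.1, 0, 0, 0, 0.6, 0, 0, 0.16, 0, 0, 0, 0.6, 0, 0, 0.16, 0, 0, 0, 0.6, 0, 0, 0.16, 0, 0, 0, 0.6, 0, 0, 0.1, 0, 0, 0, 0.6]'

```text
clock: 8.8
tool_pos: [0.5422, -0.0787, 0.2388]
eef_rot: [-0.535, -0.463, 0.54, -0.456]
contact_force: [1.4, 0.9, 0.6]
opening: 0.398
```

```bash
python3 st.py 0 0 .3;python3 - <<'E'
from h import *
for n in("scene","wrist"):
    c=cams.snapshot(n)["image"]; cv2.imwrite(f"pics/{n}6.png",c)
E
```

```text
t 8.8 pos [ 0.5422 -0.0787  0.2388] ledge [-0.014  -0.0661] F [1.4 0.9 0.6] open 0.398
q [ 0.35  0.62 -0.49  1.78  0.37  0.84 -0.46] err rot(deg) [-0.14 -0.68 -0.59] frac [-0.0016 -0.0076 -0.0066] shift mm [24.8 62.9 61.2] frac [0.0992 0.2516 0.2447]
```

View pics/scene6.png

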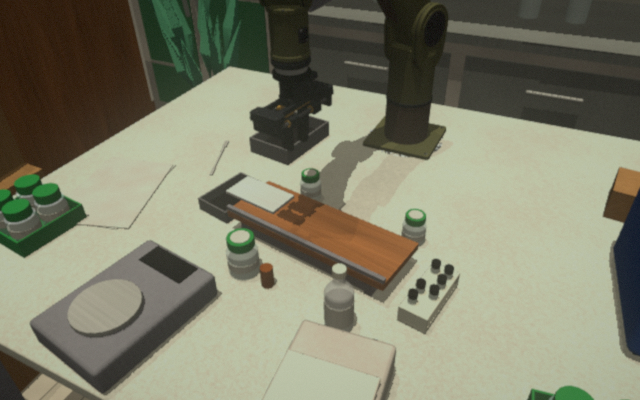

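The scene view shows the plate flat, jutting past the tray end around (258,190), and nothing else disturbed. I'll move the arm aside so the top camera can see it.

>>> send_rows --commands '[-0.09, -0.16, 0, 0, 0, -0.05, 0.6, -0.09, -0.16, 0, 0, 0, -0.05, 0.6, -0.09, -0.16, 0, 0, 0, -0.05, 0.6, -0.09, -0.16, 0, 0, 0, -0.05, 0.6, -0.09, -0.16, 0, 0, 0, -0.05, 0.6, -0.09, -0.16, 0, 0, 0, -0.05, 0.6, -0.09, -0.16, 0, 0, 0, -0.05, 0.6, -0.09, -0.16, 0, 0, 0, -0.05, 0.6, -0.05, -0.1, 0, 0, 0, 0, 0.6, 0, 0, 0, 0, 0, 0, 0.6]'

```text
clock: 9.9
tool_pos: [0.3394, -0.425, 0.2319]
eef_rot: [-0.653, -0.272, 0.657, -0.26]
contact_force: [-0.1, 0.4, 0.6]
opening: 0.4
```

Run:
```python
from h import *
O=np.array([.567,-.0158]);th=-.1665;A=np.array([[np.cos(th),np.sin(th)],[-np.sin(th),np.cos(th)]])
c=cams.snapshot("top");cv2.imwrite("pics/top7.png",cv2.resize(c["image"][90:250,180:440],None,fx=3,fy=3,interpolation=2))
im=c["image"];hsv=cv2.cvtColor(im,cv2.COLOR_BGR2HSV).astype(int);print(im[165:185:4,355:365:4].tolist(), im[210,300])
```

```text
[[[115, 112, 108], [115, 111, 109], [114, 112, 108]], [[115, 112, 109], [114, 112, 109], [115, 111, 109]], [[114, 111, 108], [115, 112, 108], [115, 112, 108]], [[115, 112, 109], [114, 111, 109], [114, 111, 108]], [[115, 112, 109], [115, 112, 109], [114, 111, 108]]] [ 95 110 108]
```

View pics/top7.png

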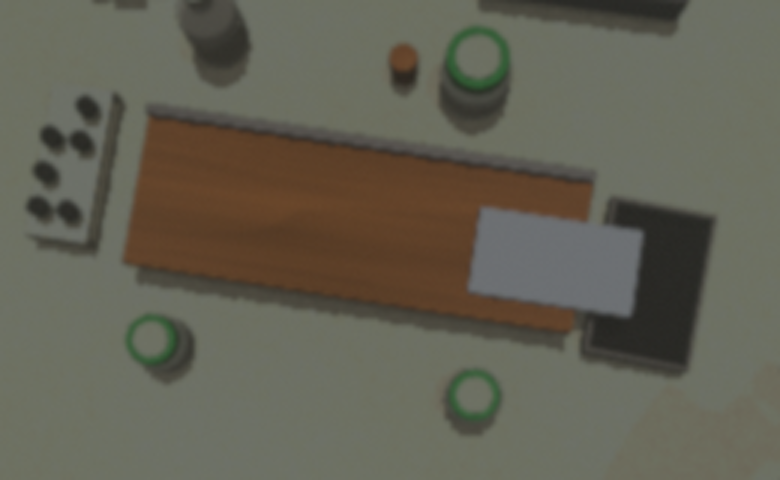

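The plate is out over the tray and parallel to the ledge; the rack, jars, vial and bottle sit at the same pixels as before. Last check is a measurement.

Run:
```python
from h import *
O=np.array([.567,-.0158]);th=-.1665;A=np.array([[np.cos(th),np.sin(th)],[-np.sin(th),np.cos(th)]])
c=cams.snapshot("top");im=c["image"].astype(int)
m=(im[...,0]>im[...,2]+1)&(im[...,0]>90);P=big(m,(365,177))
cp=np.vstack(cv2.findContours(P,0,cv2.CHAIN_APPROX_NONE)[0])[:,0]
ce,s,y=rect(ray(c,cp,.068));print(ce,s,"yaw rel",y-th,"ledge",A@(ce/1000-O))
for uv in((480,207),(642,230),(632,316),(469,292)):
    p=ray(c,(180+(uv[0]-1)/3,90+(uv[1]-1)/3),.068)[0];print("plate",(A@(p[:2]-O)).round(4))
for uv in((591,185),(570,331),(150,118),(126,262)):
    p=ray(c,(180+(uv[0]-1)/3,90+(uv[1]-1)/3),.06)[0];print("ledge",(A@(p[:2]-O)).round(4))
```

```text
[ 524.04864502 -196.87501526] [78.38554382324219, 146.02403259277344] yaw rel 0.0024667978 ledge [-0.01234749 -0.18568931]
plate [ 0.026  -0.1096]
plate [ 0.0278 -0.2586]
plate [-0.0516 -0.2608]
plate [-0.053  -0.1117]
ledge [ 0.0637 -0.2076]
ledge [-0.073  -0.2083]
ledge [0.0633 0.2077]
ledge [-0.0739  0.2056]
```

```bash
python3 -c "
from plant import job
print(job.finish_job())"
```

```text
the job is handed in; nothing more can be done
None
```

I pushed the plate along the ledge with two half-open fingertips until about a third of it stuck out past the tray end. Then I backed the fingers off, moved the arm clear and handed the job in; about 10 s were used.

- **Plate position:** the last top-view measurement puts the plate's front about 51 mm past the ledge end, give or take 2 mm, against a target of 50 mm (75 mm tips it). It lies flat and within about 0.002 rad of the ledge direction.
- **Other objects:** in the last top view, the rack, both small jars, the large jar, the bottle and the vial were where they started. The spatula looked undisturbed in the scene view, before the arm's last move back across that side. I did not measure it afterwards.
- **Forces:** the force readings at the end of each move were at most 2 N.
- **Disagreement between checks:** the first scene-view measurements of the plate and ledge were a few mm off the top view, because the side faces were included in the outline. I used the top view, and the wrist camera agreed with it to 1–2 mm along the ledge. Across the ledge, the near edge was off by about 4 mm.

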